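Slide the washing soap down the sloped tray

TASK

Slide both bars of green washing soap down their lanes of the sloped wooden tray until each rests squarely against the stop at the low end, without lifting them out of the tray. The red-backed scrubbing brush in the third lane is in use: leave it where it is.

Things in the scene. Friction and masses are not known exactly. Their poses are not given: they have to be found in the camera images.
- tray: pale wood tray, fixed. Origin on the slab under its middle; x level, to the far, low end; y across, z up. Floor falls 12 deg along +x: 50 high at x=0, 78 at the open high end (x=-132), 26 at the stop's inner face (x=112). 3 lanes centred at y=-90, 0, 90, each 78 wide; ribs 12 thick, 14 high. Stop: 12 thick, 30 high, square to the floor. Soap centre when home: x=72, z=52. Sizes in mm.
- soap1_mid (a point): first bar of green washing soap, 90 x 60 x 34 high, 0.14 to 0.26 kg. Starts flat at the high end of any one of the three lanes, centred, length along the lane, 115 mm short of home along the slope; friction holds it until pushed with a few N. Point: its centre, 17 above the lane floor; x along its length to the low end, z square to the floor.
- soap2_mid (a point): second bar of green washing soap, 90 x 60 x 34 high, 0.14 to 0.26 kg. Starts flat at the high end of any one of the three lanes, centred, length along the lane, 115 mm short of home along the slope; friction holds it until pushed with a few N. Point: its centre, 17 above the lane floor; x along its length to the low end, z square to the floor. The two bars look alike.
- brush_mid (a point): scrubbing brush, red wooden back on pale bristles, 94 x 58 x 38 mm high, 0.12 kg, lying bristles down at the high end of the remaining lane, beside the soap bars. Point: its centre, 19 mm above the lane floor; x along its length towards the low end.
Mind the look-alikes: they are no part of the job. What is shaped like the part that bears soap1_mid but black or yellow is not meant.

How it is judged:
By the outcome, as a careful person would: the job done as asked, in the order asked, and still so for the second after the job is handed in, with the robot touching nothing.
It also fails if it takes over 43 s, if anything falls off the work surface, if the arm or the gripper's body presses on something with over 40 N, if the wrist force passes 120 N, or if a joint passes its speed limit or range.

ROBOT

A 7-joint arm with a two-finger parallel gripper is mounted at the origin on the work surface. World frame = base frame: x ahead of the robot, y to its left, z up, the work surface at z = 0. Lengths are in m, angles in rad, forces in N, time in s.
With the tool pointing down it reaches from about 0.425 to 0.825 m from the base axis. Payload 3.6 kg.
Tool frame: the origin (TCP) lies at the very end of the fingers, on their centre line; the grasp point (between the pads) lies behind it (ctrl.hold_point_z is the x of the grasp point in the tool frame, in m); x points along the fingers, y is the direction in which the jaws open and shut, and the axes are right-handed (so a half turn about x gives the same grasp; the last joint's range is limited). The gripper opens to 85 mm and grips with 20 to 120 N. Pads are 22 mm wide; open, the fingers measure 114 mm over their backs; the gripper's body (76 mm by 85 mm) begins 54 mm behind the grasp point. The pads swing forward as they close: fully open they stand 13 mm farther back than shut.
Start: joints at [-1.141, 0.615, -0.013, 1.423, 0.008, 1.103, -0.04], TCP at [0.286, 0.584, 0.231] pointing down, gripper open.
Joint ranges: [-3.12, 3.12], [-0.3, 2.06], [-1.34, 1.32], [0.26, 2.42], [-1.36, 4.5], [0.01, 1.98], [-2.84, 2.84]. Speed limits (rad/s): [2.79, 2.79, 3.14, 3.14, 3.14, 3.14, 3.14].

INTERFACE

Orientations are given as a unit quaternion [w, x, y, z].
In Python, from rig import ctrl, eoat, kinematics, readout, read_camera, camera_info, job_done gives the robot as it stands. Calls block until the motion is done:
- ctrl.reach(position, orientation): joint-space move of the TCP to a pose.
- ctrl.servo_line(position, frame=None, v=0.15, contact_N=None): straight line of the TCP; frame=None keeps the orientation; v is the mean speed in m/s. With contact_N (N) it stops when the force on the tool has changed by that much, and returns True; else False.
- ctrl.set_joints(angles): joint-space move.
- eoat.let_go() and eoat.grab(grip_force=None): open the fingers fully, or close them until they stop; grip_force is the grip in N (None keeps the last).
- ctrl.hold(seconds).
- kinematics.inverse_kinematics(position, orientation): joint angles nearest the present ones, or None.
- readout.get_obs(): the state.
- read_camera(name): name is "side" or "top" or "wrist"; returns the picture (480x640x3 uint8, blue, green, red); there is no depth.
- camera_info(name): a dict with "intrinsics" (3x3 intrinsics, pixels), "xyz" and "orientation" of the camera in the world. Camera axes: x right, y up, looking along -z (the intrinsics and any distortion apply to the point x, -y, -z); pixel columns grow to the right and rows downward; lengths in m; the calibration is good to about 2 mm. A picture is of the moment at which its call begins: read the wrist's pose just before it. camera_info takes no time and is no camera call; for the wrist camera it gives the pose at the moment of the call.
A pose or a line that the arm cannot do raises ctrl.MotionError and nothing moves.
- job_done(): hands the job in, once; it reports no verdict.
The state is a dict: "t": time; "joint_positions": joint angles; "joint_vel": joint speeds; "joint_torque": joint torques, N m; "position": TCP position; "tool_rot": TCP orientation; "contact_force": force on the tool from outside, world axes, zero at the start; "ft_torque": the same for the moment, N m; "gripper_width": opening from 0.0 (shut) to 1.0 (fully open).
Only numpy, scipy, OpenCV 4.12 (cv2) and the standard library are available. Lean on these libraries where they do the work, as an engineer would, in place of code of your own. Each camera call takes 0.05 s, during which the arm holds its last target.

## Working session

There is one attempt and no reset: what is moved stays moved. The work goes in short steps, each a Python script; the robot and the scene stay as the last script left them, time stands still between calls to the robot, and variables do not carry over. Pictures are saved under pics/ and viewed, and the job is handed in when it is done.

```bash
ls; mkdir -p pics; python3 - <<'E'
from rig import *
import cv2
for n in ("top","side","wrist"):
    i=camera_info(n);print(n,i)
    cv2.imwrite(f"pics/{n}0.png",read_camera(n))
print(readout.get_obs(),ctrl.hold_point_z)
E
```

```text
pics
top {'intrinsics': array([[541.03400088,   0.        , 319.77077562],
       [  0.        , 541.03400088, 231.7638244 ],
       [  0.        ,   0.        ,   1.        ]]), 'xyz': array([0.33723995, 0.05273841, 0.86027777]), 'orientation': array([-0.69784496, -0.04786734,  0.06581724,  0.7116103 ])}
side {'intrinsics': array([[471.03525524,   0.        , 318.54377566],
       [  0.        , 471.03525524, 234.3920551 ],
       [  0.        ,   0.        ,   1.        ]]), 'xyz': array([0.06700842, 0.46341317, 0.50839016]), 'orientation': array([-0.34511785, -0.16914227,  0.41459517,  0.82486084])}
wrist {'intrinsics': array([[381.47056518,   0.        , 323.4529072 ],
       [  0.        , 381.47056518, 231.99443884],
       [  0.        ,   0.        ,   1.        ]]), 'xyz': array([0.22753953, 0.61140464, 0.37302703]), 'orientation': array([ 0.84127571, -0.11156537, -0.06771194,  0.52461742])}
{'t': 0.15, 'joint_positions': array([-1.14145506,  0.61570121, -0.01259778,  1.42454797,  0.00808819,
        1.10336661, -0.04038136]), 'joint_vel': array([ 0.0008466 , -0.00288136,  0.00048407, -0.00647758, -0.00161152,
        0.0004015 ,  0.0011513 ]), 'joint_torque': array([ 1.32832396e-03, -4.69659591e+01,  2.59896358e-01, -1.71251410e+01,
        1.00980402e-02,  7.08957043e-03, -3.53781111e-06]), 'position': array([0.28587798, 0.58310998, 0.23039592]), 'tool_rot': array([ 0.68867288,  0.15907003,  0.68897602, -0.16043202]), 'contact_force': array([-0.0484666 , -0.81760346, -0.3560083 ]), 'ft_torque': array([-0.00608721,  0.00168759, -0.06123942]), 'gripper_width': 1.0043328628919634} -0.0187
```

View pics/top0.png

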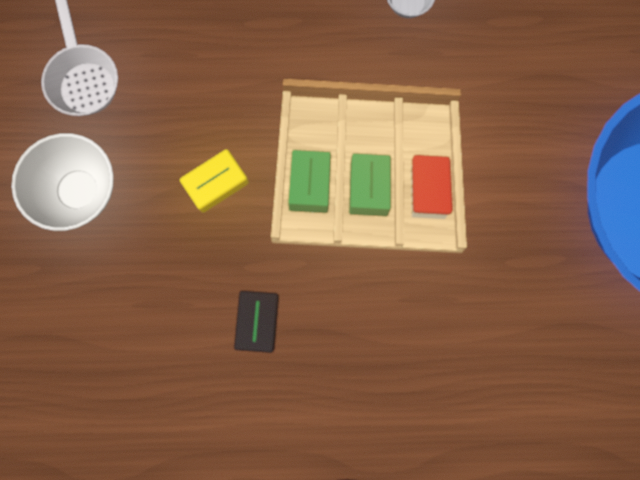

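View pics/side0.png

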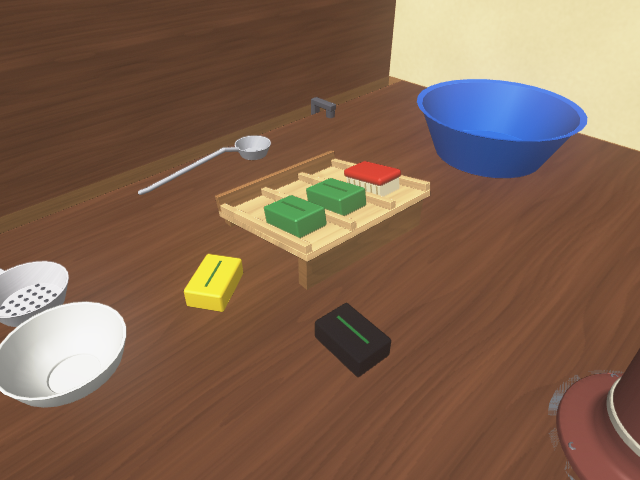

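View pics/wrist0.png

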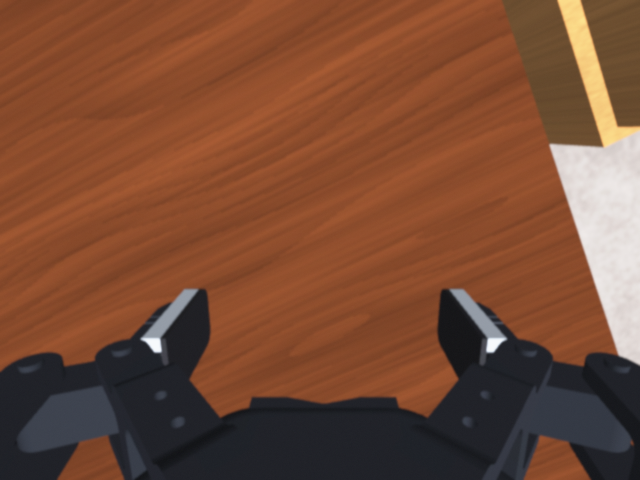

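```bash
cat > h.py <<'E'
import numpy as np,cv2
from scipy.spatial.transform import Rotation as R
from rig import *
def rot(q): return R.from_quat([q[1],q[2],q[3],q[0]])
def quat(r): q=r.as_quat(); return np.array([q[3],q[0],q[1],q[2]])
def ray(n,u,v):
    i=camera_info(n);K=i["intrinsics"]
    d=np.linalg.solve(K,[u,v,1.]);return np.array(i["xyz"]),rot(i["orientation"]).apply([d[0],-d[1],-d[2]])
def plane(n,u,v,z):
    o,d=ray(n,u,v);return o+d*(z-o[2])/d[2]
def proj(n,p):
    i=camera_info(n);c=rot(i["orientation"]).inv().apply(np.array(p)-i["xyz"]);q=i["intrinsics"]@[c[0],-c[1],-c[2]];return q[:2]/q[2]
E
python3 - <<'E'
from h import *
im=cv2.imread("pics/top0.png");hsv=cv2.cvtColor(im,cv2.COLOR_BGR2HSV)
for nm,lo,hi in(("green",(45,90,50),(80,255,255)),("red",(0,200,150),(6,255,255)),("wood",(10,40,150),(28,160,255))):
    m=cv2.inRange(hsv,lo,hi);cs,_=cv2.findContours(m,cv2.RETR_EXTERNAL,cv2.CHAIN_APPROX_SIMPLE)
    for c in cs:
        if cv2.contourArea(c)>400: print(nm,cv2.contourArea(c),cv2.minAreaRect(c),cv2.approxPolyDP(cv2.convexHull(c),4,True).reshape(-1,2).tolist())
print(im[183,350],im[205,370],im[212,370],im[183,389])
cv2.imwrite("pics/topz.png",cv2.resize(im[70:260,260:480],None,fx=3.4,fy=3.1,interpolation=cv2.INTER_CUBIC))
E
```

```text
green 2013.0 ((369.5, 182.5), (57.0, 39.0), 90.0) [[354, 154], [389, 157], [388, 209], [351, 211]]
green 2071.0 ((309.0447082519531, 180.3817901611328), (38.808963775634766, 58.553184509277344), 2.2906100749969482) [[329, 153], [327, 205], [290, 208], [293, 151]]
wood 28004.0 ((363.0776672363281, 171.07696533203125), (215.69754028320312, 153.8440399169922), 3.122130870819092) [[282, 91], [457, 100], [470, 156], [467, 246], [461, 252], [272, 242], [256, 154]]
wood 1207.0 ((371.1241455078125, 86.88966369628906), (178.3975067138672, 8.6908597946167), 3.3664605617523193) [[282, 83], [306, 79], [459, 89], [460, 95]]
[ 95 154 140] [ 94 169 109] [ 72 124 102] [ 91 159 116]
```

View pics/topz.png

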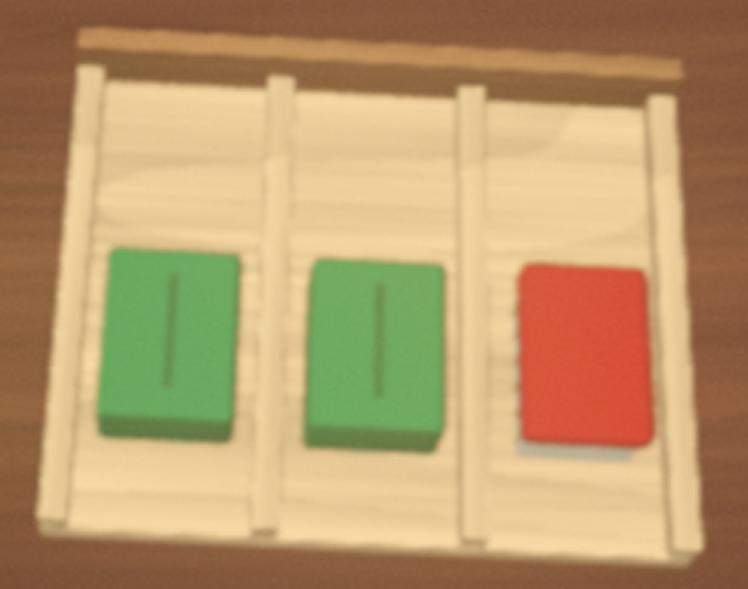

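The enlarged top view shows the stop at the top (rows 80–100) and the open end at the bottom. Soap is in the left and middle lanes, with top faces centred near pixels (310,178) and (370,181). The brush is in the right lane at (432,185). Next I compute the tray frame from the rib ends and soap corners.

```bash
python3 - <<'E'
from h import *
Z=lambda u,v:(u/3.4+260,v/3.1+70)
c,s=np.cos(np.radians(12)),np.sin(np.radians(12))
def T(x,y,h):  # tray pt: along level x at floor, height h square to floor
    return np.array([x+h*s,y,50-x*np.tan(np.radians(12))+h*c])/1000
P=[];Q=[]
def add(px,pt):
    P.append(px);Q.append(pt)
# rib-top high end outer corners, stop-foot inner corners on rib tops
add(Z(38,520),T(-132,141,14)); add(Z(702,550),T(-132,-141,14))
add(Z(79,66),T(112,141,14)); add(Z(676,97),T(112,-141,14))
add(Z(79,29),T(124/1.0,141,30)); add(Z(682,60),T(124,-141,30))
L=72-115*c
for y,cs in((90,[(112,248),(240,254),(232,421),(98,413)]),(0,[(315,260),(445,264),(441,433),(307,428)])):
    for (u,v),(a,b) in zip(cs,[(45,30),(45,-30),(-45,-30),(-45,30)]):
        add(Z(u,v),T(L+a*c-17*s,y+b,34))
W=np.array([plane("top",*p,q[2])[:2] for p,q in zip(P,Q)]);Q=np.array(Q)
q=Q[:,:2]; a=(q-q.mean(0))@[1,1j];b=(W-W.mean(0))@[1,1j]
k=np.vdot(a,b); yaw=np.angle(k);print("scale",abs(k)/np.vdot(a,a).real,"yaw",np.degrees(yaw))
Rm=np.array([[np.cos(yaw),-np.sin(yaw)],[np.sin(yaw),np.cos(yaw)]])
o=W.mean(0)-Rm@q.mean(0);print("origin",o);print(np.round((W-(q@Rm.T+o))*1000,1).tolist())
for y in(90,0):
    for x in(-105,L,72):print(y,x,o+Rm@[x/1000,y/1000],np.hypot(*(o+Rm@[x/1000,y/1000])))
for p in [T(-132,141,14),T(L+45*c-17*s,120,34),T(L+45*c-17*s,30,34)]:
    print(proj("side",[*(o+Rm@p[:2]),p[2]]))
E
```

```text
scale 0.9989799970270611 yaw -4.127843171252397
origin [ 0.57320653 -0.04800763]
[[-0.2, -0.2], [0.9, 0.1], [1.2, -0.3], [1.4, -1.1], [0.1, 0.1], [0.6, -0.1], [-1.5, -2.2], [-1.0, 1.5], [0.9, 1.5], [1.2, -2.0], [-2.3, -1.4], [-0.8, 1.2], [0.2, 3.2], [-0.8, -0.1]]
90 -105 [0.47495731 0.04931703] 0.4775108493664014
90 -40.486974084387654 [0.53930298 0.04467324] 0.5411500736901954
90 72 [0.65149815 0.03657619] 0.6525240697239553
0 -105 [ 0.46847891 -0.04044951] 0.4702219200020066
0 -40.486974084387654 [ 0.53282459 -0.04509329] 0.5347293194155854
0 72 [ 0.64501976 -0.05319035] 0.6472091658473825
[304.88094849 245.70886165]
[262.17446101 205.42112128]
[304.66810192 187.11883818]
```

```bash
cat >> h.py <<'E'
TH=np.radians(12);YAW=np.radians(-4.128);O=np.array([0.5732,-0.0480,0.0])
RT=R.from_euler('z',YAW)
ex=RT.apply([np.cos(TH),0,-np.sin(TH)]);ey=RT.apply([0,1,0]);n=RT.apply([np.sin(TH),0,np.cos(TH)])
HOME=112/np.cos(TH)-45 # slope coordinate of home soap centre (mm)
def P(sl,y,h): return O+[0,0,.05]+(ex*sl+ey*y+n*h)/1000
def Q(sgn=1): 
    X=-n;Y=sgn*ey;return quat(R.from_matrix(np.column_stack([X,Y,np.cross(X,Y)])))
E
python3 - <<'E'
from h import *
print(P(HOME,0,17)-O)
for sg in(1,-1):
  for y in(0,90):
    for a in((-115-74,90),(-115-74,8),(-50,8)):
      print(sg,y,a,kinematics.inverse_kinematics(P(HOME+a[0],y,a[1]),Q(sg)))
print(rot(readout.get_obs()["tool_rot"]).as_matrix())
E
```

```text
[ 0.07133232 -0.0051482   0.0521782 ]
1 0 (-189, 90) [ 4.45812149e-02  5.35149065e-01 -1.09307685e-03  1.83459132e+00
 -6.44866732e-03  9.81218953e-01  1.54648022e+00]
1 0 (-189, 8) [ 0.08498448  0.63673294 -0.06359991  1.94868054  0.04183639  0.76695757
  1.49542027]
1 0 (-50, 8) [ 0.0928347   0.83246746 -0.07776172  1.56243659  0.06068934  0.9586578
  1.49302194]
1 90 (-189, 90) [-0.08230723  0.54418845 -0.05850816  1.81587612 -0.01506875  0.98737064
  1.37285011]
1 90 (-189, 8) [-0.06541287  0.64441315 -0.0938732   1.9298902   0.01613794  0.7741424
  1.33972539]
1 90 (-50, 8) [-0.03863326  0.83919738 -0.08568051  1.54536467  0.03355602  0.96564911
  1.3742427 ]
-1 0 (-189, 90) [-0.4160104   0.6358021   0.73496117  1.84891174 -0.42979226  1.05630364
 -1.12313648]
-1 0 (-189, 8) [-0.35969421  0.72441361  0.63913443  1.96265384 -0.51527607  0.85593173
 -1.05244836]
-1 0 (-50, 8) [-0.31712414  0.93747699  0.68932253  1.57754691 -0.59061539  1.07543482
 -1.07670181]
-1 90 (-189, 90) [-0.55974206  0.63521236  0.70263792  1.83093898 -0.44984611  1.07029953
 -1.28956511]
-1 90 (-189, 8) [-0.51192455  0.72359212  0.61174925  1.94406449 -0.53562297  0.87308852
 -1.21869367]
-1 90 (-50, 8) [-0.42847236  0.92970942  0.64389875  1.55990843 -0.58234151  1.07943509
 -1.23210868]
[[-8.52783840e-04  4.40161230e-01  8.97918351e-01]
 [-1.77948804e-03  8.97916588e-01 -4.40162055e-01]
 [-9.99998053e-01 -1.97319806e-03  1.75328902e-05]]
```

```bash
cat > push.py <<'E'
from h import *
def sl(p): d=np.array(p)-O-[0,0,.05]; return [round(float(d@a)*1000,1) for a in(ex,ey,n)]
def push(y):
    q=Q(1);a=HOME-115-72
    ctrl.reach(P(a,y,110),q)
    print("down",ctrl.servo_line(P(a,y,9),q,v=.12,contact_N=8),sl(readout.get_obs()["position"]))
    c=ctrl.servo_line(P(HOME-66,y,9),q,v=.07,contact_N=15)
    o=readout.get_obs();print("push1",c,sl(o["position"]),o["contact_force"],o["t"])
    if not c:
        c=ctrl.servo_line(P(HOME-46,y,9),q,v=.03,contact_N=12)
        o=readout.get_obs();print("push2",c,sl(o["position"]),o["contact_force"],o["t"])
    p=sl(readout.get_obs()["position"])
    ctrl.servo_line(P(p[0]-15,y,9),q,v=.08)
    ctrl.servo_line(P(p[0]-15,y,110),q,v=.2)
    print("home nominal",HOME,readout.get_obs()["t"])
E
python3 - <<'E'
from push import *
eoat.grab(20)
push(90)
for n in("top","side"):cv2.imwrite(f"pics/{n}1.png",read_camera(n))
E
```

```text
down False [-116.9, 90.2, 9.6]
push1 False [3.5, 90.0, 9.2] [0.34277674 0.3629839  0.39035299] 5.85
push2 True [15.1, 90.0, 8.1] [ 0.69780857  0.23543071 -0.25219535] 6.3667
home nominal 69.50214662488327 7.35
```

View pics/top1.png

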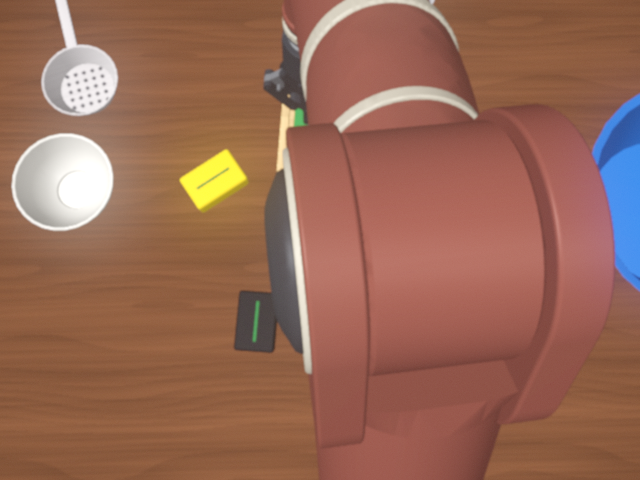

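View pics/side1.png

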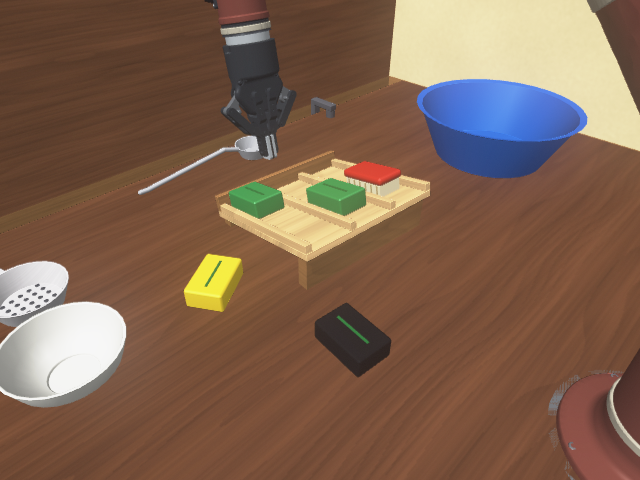

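The top view is blocked by the arm. In the side view the left bar is now at (256,198), against the stop, and the middle bar (336,195) and brush (372,178) haven't moved. Contact came at the expected place, so I'll push the middle bar, then move clear and inspect.

```bash
python3 - <<'E'
from push import *
push(0)
p=readout.get_obs()
ctrl.set_joints([-1.141,0.615,-0.013,1.423,0.008,1.103,-0.04])
for n in("top","side"):cv2.imwrite(f"pics/{n}2.png",read_camera(n))
im=cv2.imread("pics/top2.png")
cv2.imwrite("pics/topz2.png",cv2.resize(im[70:260,260:480],None,fx=3.4,fy=3.1,interpolation=cv2.INTER_CUBIC))
print(readout.get_obs()["t"])
E
```

```text
down False [-116.8, 0.2, 9.4]
push1 False [3.5, 0.0, 9.2] [ 0.12101292 -0.23128124  0.23474906] 10.9583
push2 True [15.1, 0.0, 8.1] [-0.3373333   0.17100159 -0.67068585] 11.475
home nominal 69.50214662488327 12.4583
15.075
```

View pics/topz2.png

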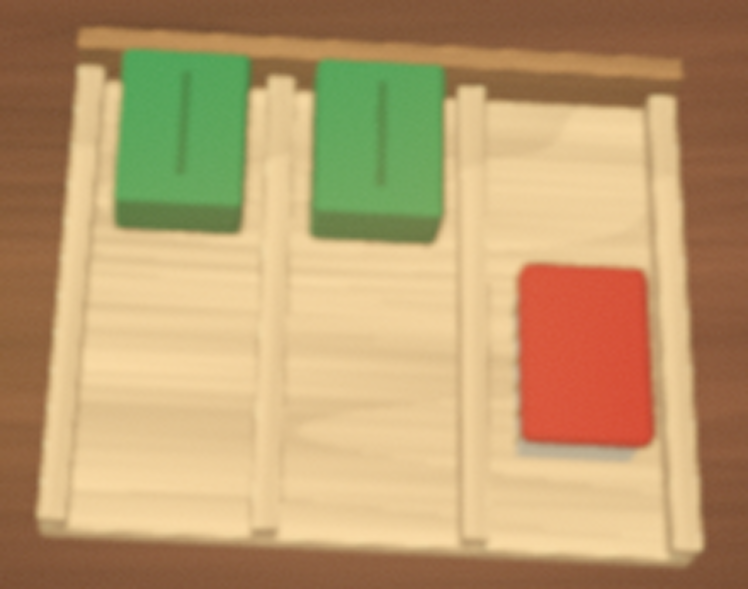

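View pics/side2.png

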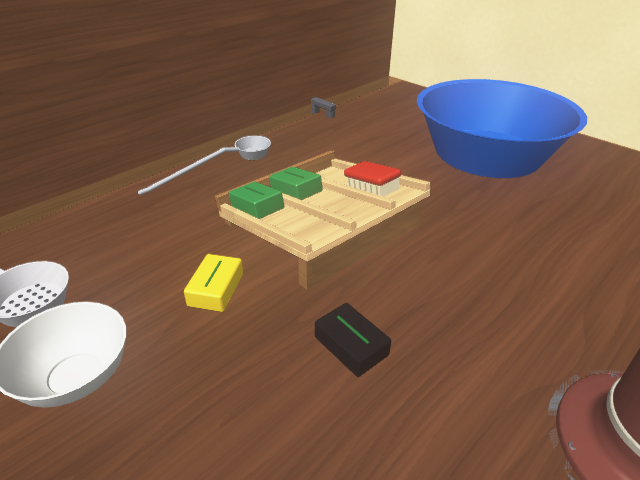

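```bash
python3 - <<'E'
from push import *
im=cv2.imread("pics/top2.png").astype(int);g=im[...,1];hsv=cv2.cvtColor(im.astype('uint8'),cv2.COLOR_BGR2HSV)
m=cv2.inRange(hsv,(45,90,130),(80,255,255))
cs,_=cv2.findContours(m,cv2.RETR_EXTERNAL,cv2.CHAIN_APPROX_NONE)
for c in cs:
    if cv2.contourArea(c)>400: print(cv2.minAreaRect(c),cv2.approxPolyDP(cv2.convexHull(c),3,True).reshape(-1,2).tolist())
Z=lambda u,v:(u/3.4+260,v/3.1+70)
# expected positions of home top-face corners
for y in(90,0):
    for a,b in[(45,30),(45,-30),(-45,-30),(-45,30)]:
        u,v=proj("top",P(HOME+a,y+b,34));print(y,a,b,round((u-260)*3.4),round((v-70)*3.1))
for n,cs in((90,[(126,50),(249,55),(241,206),(117,201)]),(0,[(318,60),(444,66),(441,216),(312,210)])):
    for cc in cs:
        # cast onto the soap top plane
        o,d=ray("top",*Z(*cc));N=np.cross(ex,ey);p0=P(0,0,34);t=((p0-o)@N)/(d@N);print(n,sl(o+d*t))
a=cv2.imread("pics/side2.png")[130:270,200:450];cv2.imwrite("pics/sidez2.png",cv2.resize(a,None,fx=3.2,fy=3.2,interpolation=cv2.INTER_CUBIC))
E
```

```text
((370.9813232421875, 114.71003723144531), (37.2502555847168, 49.50917434692383), 1.5074357986450195) [[388, 91], [389, 138], [353, 139], [354, 90]]
((313.1809997558594, 111.40167236328125), (36.838111877441406, 49.9541015625), 3.094058036804199) [[298, 86], [332, 89], [329, 137], [294, 134]]
90 45 30 123 47
90 45 -30 252 54
90 -45 -30 245 208
90 -45 30 110 201
0 45 30 317 57
0 45 -30 447 64
0 -45 -30 448 218
0 -45 30 313 211
90 [112.7, 118.3, 34.0]
90 [113.6, 61.6, 34.0]
90 [25.4, 62.0, 34.0]
90 [24.6, 117.0, 34.0]
0 [112.8, 29.6, 34.0]
0 [113.2, -28.7, 34.0]
0 [25.6, -27.1, 34.0]
0 [25.2, 30.4, 34.0]
```

View pics/sidez2.png

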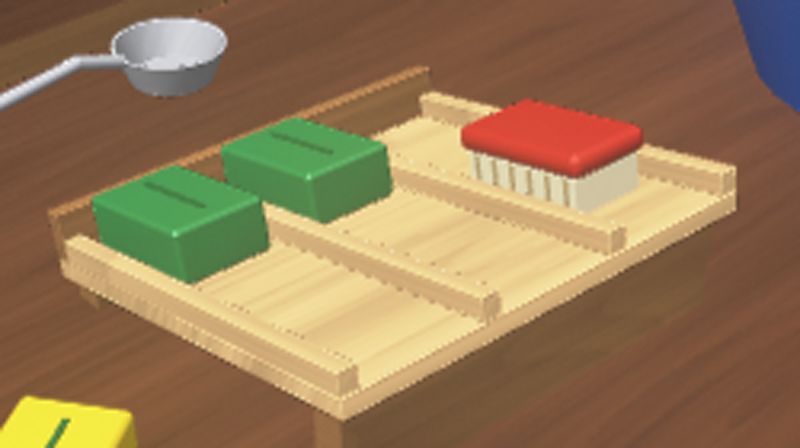

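The top view shows both bars at the stop: mean slope coordinate about 69.2 mm against 69.5 nominal, yaw under 1°. The side view also shows both against the stop, and the brush unmoved. The force read about 0 N after each contact stop, so I'll use the spare time for a gentle confirming push to rule out a small gap.

```bash
python3 - <<'E'
from push import *
q=Q(1)
for y in(90,0):
    ctrl.reach(P(0,y,90),q)
    ctrl.servo_line(P(0,y,9),q,v=.15,contact_N=8)
    c=ctrl.servo_line(P(22,y,9),q,v=.02,contact_N=12)
    o=readout.get_obs();p=sl(o["position"]);print(y,c,p,o["contact_force"])
    ctrl.servo_line(P(p[0]-12,y,9),q,v=.08)
    ctrl.servo_line(P(p[0]-12,y,100),q,v=.2)
ctrl.set_joints([-1.141,0.615,-0.013,1.423,0.008,1.103,-0.04])
im=read_camera("top")
cv2.imwrite("pics/topz3.png",cv2.resize(im[70:260,260:480],None,fx=3.4,fy=3.1,interpolation=cv2.INTER_CUBIC))
print(readout.get_obs()["t"])
hsv=cv2.cvtColor(im,cv2.COLOR_BGR2HSV)
m=cv2.inRange(hsv,(45,90,130),(80,255,255))
for c in cv2.findContours(m,cv2.RETR_EXTERNAL,cv2.CHAIN_APPROX_NONE)[0]:
    if cv2.contourArea(c)>400: print(cv2.minAreaRect(c))
E
```

```text
90 True [15.1, 89.9, 7.9] [-0.6994865  -0.11815731 -0.43516659]
0 True [15.0, -0.0, 7.9] [0.54690643 0.11453084 0.37810086]
25.35
((371.0146484375, 114.48612213134766), (37.2990608215332, 50.150962829589844), 1.6365772485733032)
((313.1780700683594, 111.45556640625), (36.838111877441406, 49.9541015625), 3.094058036804199)
```

View pics/topz3.png

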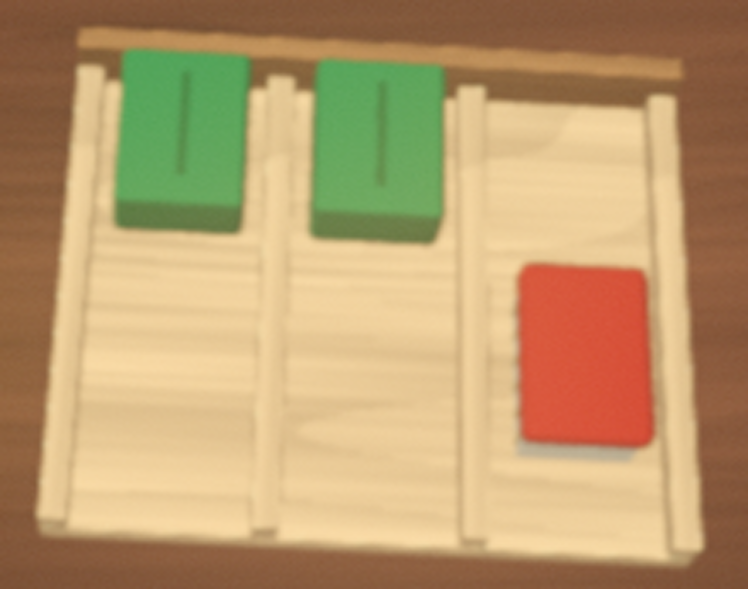

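The second push at a different speed stopped firmly at the same coordinate (15.1 and 15.0 mm) and the picture is unchanged, so both bars are on the stop.

```bash
python3 -c "
from rig import *
job_done()"
```

```text
the job is handed in; nothing more can be done
```

Both green soap bars (left and middle lanes) now rest squarely against the stop. I pushed each down its lane with the closed fingers held square to the sloped floor, then gave each a gentle second push to confirm. I handed the job in after about 25 s, with the arm clear of the tray.

**Position:** the bars' centres measure about 69.2 mm along the slope against 69.5 mm nominal, with yaw under about 1°. Both pushes on each bar stopped at the same place, 15.0–15.1 mm on the finger's slope coordinate. That is about 1.5 mm past where I expected contact, which is within the calibration error.

**Everything else:** the brush stayed where it was in the pictures, and nothing else moved.

**One disagreement:** the force read about 0 N just after each contact stop, so I could not use it to confirm contact. That is why I made the second push.

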